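Dock the spice mill, fit its lid and hold it at pulse

ROBOT

A 6-joint arm with a two-finger parallel gripper is mounted at the origin on the work surface. World frame = base frame: x ahead of the robot, y to its left, z up, the work surface at z = 0. Lengths are in m, angles in rad, forces in N, time in s.
With the tool pointing down it reaches from about 0.35 to 0.975 m from the base axis. Payload 4.9 kg.
Tool frame: the origin (TCP) lies at the very end of the fingers, on their centre line; the grasp point (between the pads) lies 19 mm behind it; z points along the fingers, y is the line along which they close (so a half turn about z gives the same grasp; the last joint's range is limited). The gripper opens to 85 mm and grips with 20 to 120 N. Pads are 22 mm wide; open, the fingers measure 114 mm over their backs; the gripper's body (76 mm by 85 mm) begins 54 mm behind the grasp point. The pads swing forward as they close: fully open they stand 13 mm farther back than shut.
Start: joints at [-1.449, 0.053, 1.613, -0, 1.476, -0.119], TCP at [0.149, -0.607, 0.231] pointing down, gripper open.
Joint ranges: [-3.01, 3.01], [-1.01, 2.22], [0.06, 2.58], [-1.02, 4.17], [0.09, 2.62], [-3.14, 3.14]. Speed limits (rad/s): [2.57, 2.57, 3.14, 3.14, 3.14, 3.14].

INTERFACE

Orientations are given as a rotation vector (axis times angle).
In Python, from station import ctrl gives the robot as it stands. The module is installed in compiled form; this text tells all that it offers.
- The arm moves only by the tool jog_arm, never from a script. Its argument "steps" is a list of rows, each an object with "delta_rot": the turn, a rotation vector about the tool's x, y, z in degrees, a list of three; "linear": the shift along the tool's x, y, z in m, a list of three; "grip": the finger opening in m, from 0 to 0.0854. In form: [{"delta_rot": [rx, ry, rz], "linear": [x, y, z], "grip": grip}, ...]. A call has 1 to 10 rows; each row shifts and turns the commanded pose from where the row before left it, along the tool's axes as they then stand; what a row does not reach is not made up. A row lasts 1/10 s, in which the tool goes at most 50 mm and 8.59 degrees, less where a joint would pass 70% of its speed; a pose out of reach is approached as far as the arm can. A call with a gripper value outside its range is refused whole. The fingers move at their own pace and stop on an object; "newtons" is the grip in N (left out, the last holds). Time passes only in rows, so rows that do not move let the fingers close. It gives the time, the measured TCP pose, the force, the opening and the grip force at its end, in the units of the state.
- ctrl.get_obs(): the state, without advancing time (a new reading comes with each control period).
- ctrl.get_image(name): name is "scene" or "side" or "wrist"; returns (picture, depth): 480x640x3 uint8, red, green, blue; 480x640 float32, m along the optical axis (not along the pixel's ray), 0 where there is no reading.
- ctrl.camera_info(name): a dict with "camera_matrix" (3x3 intrinsics, pixels), "R" (3x3) and "t" (3): a world point X has camera coordinates R X + t; the wrist camera has in their place "T_tool_cam" (4x4, takes a point from camera to tool coordinates, whose origin is the TCP and whose axes are the flange's). Camera axes: x right, y down, z forward; pixel columns grow to the right and rows downward; lengths in m; the calibration is good to about 2 mm. A picture is of the moment at which its call begins: read the wrist's pose just before it. camera_info takes no time and is no camera call.
- ctrl.finish_job(): hands the job in; it is judged then, once.
The state is a dict: "t": time; "q": joint angles; "dq": joint speeds; "effort": joint torques, N m; "tool_pos": TCP position; "tool_rot": TCP orientation; "contact_force": force on the tool from outside, world axes, zero at the start; "wrist_torque": the same for the moment, N m; "opening": finger opening in m; "grip_force": force on a finger pad.
Only numpy, scipy, OpenCV 4.12 (cv2) and the standard library are available. Lean on these libraries where they do the work, as an engineer would, in place of code of your own. Each camera call takes 0.05 s, during which the arm holds its last target. There are 200 camera calls.

TASK

Push the spice mill straight into the U-shaped docking frame until its foot is square against the back stop. Then take the blue bayonet lid by its bar, set it fully down into the mill's mouth with the bar in line with the white marks, turn it clockwise (seen from above) to the green pulse mark, half-way to the red lock mark and never on to the lock, and finish while still gripping it there against its return spring. Leave the other kitchen things where they stand.

Things in the scene. Friction and masses are not known exactly. Their poses are not given: they have to be found in the camera images.
- dock: docking frame of aluminium bars 22 mm high fixed on the worktop: a back stop and two side cheeks 116 mm apart, open towards its -x with flared mouth bars that reach 52 mm before the origin (169 mm wide outside). Origin: on the worktop where the mill's centre stands when home; the back stop's face is 55 mm from it in +x. The mill goes in along +x
- mill_foot (a point): loose mill (0.6 to 0.9 kg, slides): black square foot 110 x 110 mm, 48 mm high, under a round steel collar 104 mm across, rim 80 mm above the worktop. Point: on the mill's axis, 24 mm above its underside; x, y square with the foot's sides, z up. Starts 105 to 135 mm short of home, a little askew, +x side towards the dock; the flared mouth guides it in
- mill_mouth (a point): centre of the mill's mouth at rim height, 80 mm above its underside. Bore 73 mm with two entry slots 17 mm wide at the mill's +x and -x (white marks on the rim). Clockwise from them: green marks at 0.70 rad (pulse), red at 1.30 rad (lock). Marks come in pairs half a turn apart: the lid may go in either way round. The lip is 6 mm thick
- lid_grip (a point): blue mill lid (0.1 kg), starts standing upright on its nose. Point: centre of its grip bar, 53 mm above the nose's underside, 18 mm above the 90 mm disc that the bar stands on, 18 mm below the bar's top. Bar 76 mm long along x, 22 mm thick along y, 36 mm high, white lines at its ends. Seated, the disc lies on the rim and this point is 26 mm above mill_mouth
- lid_pins (a point): on the lid's axis, 39 mm below lid_grip, at the height of its two round pins: 10 mm thick, at +x and -x (in line with the bar), ending 43 mm from the axis. They belong to a plug 68 mm across, 27 mm deep below the disc, tapering to 52 mm at its nose. Once seated the pins pass under the lip as the lid is turned clockwise; anticlockwise it is blocked
- pulse (a joint): angle (rad) of the spring ring inside the mill that the lid's pins push round: 0 at rest, 0.6 with the lid at the green pulse mark, grows clockwise from above, end stop 1.22. The lid turns about 0.1 rad freely before it meets the ring, so lid angle from the white marks = this + about 0.1. Return spring about 0.04 N m at 0 to 0.09 N m at 0.6; it turns the lid back if let go. Beyond 1.0 counts as locked
- pulse_ring (a point): centre of that spring ring, on the mill's axis 66 mm above its underside; its x lies along the mill's x at rest and turns with the ring
- cover: red storage cover, a disc 92 mm across with a round knob 26 mm across, 42 mm high in all; not the mill's lid; origin under its centre
- salt: salt jar with blue cap, 56 mm across, 110 mm high; origin under its centre
- spice: spice jar with black cap, 48 mm across, 95 mm high; origin under its centre
- bowl: white bowl, 120 mm across, 50 mm high; origin under its centre
- mug: blue mug, 80 mm across, 90 mm high, handle on its +y side; origin under its centre
- spatula: spatula lying flat on the worktop along its own x, handle to -x
Things that resemble listed ones, but are neither listed nor needed, are in the scene too. Leave any orange, purple or yellow look-alike of the part that bears lid_grip alone.

How it is judged:
By the outcome, as a careful person would: the job done as asked, in the order asked, and still so for the second after the job is handed in, while the arm keeps its last pose, push and grip.
It also fails if it takes over 64 s, if anything falls off the work surface, if the arm or the gripper's body presses on something with over 40 N, if the wrist force passes 120 N, or if a joint passes its speed limit or range.

## Working session

There is one attempt and no reset: what is moved stays moved. The work goes in short steps, Python scripts to look and compute and a tool call to move; the robot and the scene stay as the last step left them, time stands still between calls to the robot, and variables do not carry over. Pictures are saved under pics/ and viewed, at most 10 in all, crops included, and the job is handed in when it is done.

Besides the shell and the picture viewer there is one more tool, called after ">>>" as name(argument=value, ...), one argument or row to a line, values as JSON. jog_arm: Moves the arm, as the interface text tells. Its arguments: {"type":"object","properties":{"steps":{"type":"array"},"newtons":{"type":"number"}},"required":["steps"]}

```bash
mkdir -p pics
cat > h.py <<'E'
import numpy as np, cv2
from scipy.spatial.transform import Rotation as Ro
from station import ctrl
def cam(name):
    i=ctrl.camera_info(name); K=np.array(i["camera_matrix"])
    if name=="wrist":
        o=ctrl.get_obs(); T=np.eye(4); T[:3,:3]=Ro.from_rotvec(o["tool_rot"]).as_matrix(); T[:3,3]=o["tool_pos"]
        C=T@np.array(i["T_tool_cam"]); R=C[:3,:3].T; t=-R@C[:3,3]
    else: R=np.array(i["R"]); t=np.array(i["t"])
    im,d=ctrl.get_image(name)
    return dict(K=K,R=R,t=t,im=im,d=d)
def ray(c,uv,z):
    uv=np.atleast_2d(uv).astype(float)
    r=np.c_[uv,np.ones(len(uv))]@np.linalg.inv(c["K"]).T@c["R"]
    o=-c["R"].T@c["t"]
    return o+r*((z-o[2])/r[:,2])[:,None]
def cloud(c):
    v,u=np.mgrid[:480,:640]; p=np.stack([u,v,np.ones_like(u)],-1)@np.linalg.inv(c["K"]).T*c["d"][...,None]
    return (p-c["t"])@c["R"]
def proj(c,X):
    p=(np.atleast_2d(X)@c["R"].T+c["t"])@c["K"].T
    return p[:,:2]/p[:,2:]
def save(c,n): cv2.imwrite("pics/"+n,c["im"][:,:,::-1])
E
python3 - <<'E'
from h import *
import pickle
o=ctrl.get_obs(); print(o["t"],o["tool_pos"],o["tool_rot"],o["opening"])
D={}
for n in("scene","side"):
    c=cam(n); save(c,n+"0.png"); D[n]=c; print(n,-c["R"].T@c["t"])
pickle.dump(D,open("d0.pkl","wb"))
print(ctrl.camera_info("wrist"))
E
```

```text
0.0 [ 0.14897709 -0.60635575  0.23007167] [-3.11683819e+00 -3.77089582e-01  4.43207332e-06] 0.08565466776169556
scene [ 1.06224937 -0.87788767  0.66730853]
side [-0.21779043  0.89254288  0.75168574]
{'camera_matrix': array([[340.34754337,   0.        , 320.50371105],
       [  0.        , 340.34754337, 244.50444936],
       [  0.        ,   0.        ,   1.        ]]), 'T_tool_cam': array([[ 2.59124909e-04, -9.50120732e-01, -3.11882232e-01,
         7.92971073e-02],
       [ 9.99999712e-01,  4.68463354e-04, -5.96288892e-04,
         2.69419481e-04],
       [ 7.12651835e-04, -3.11881988e-01,  9.50120581e-01,
        -1.42047920e-01],
       [ 0.00000000e+00,  0.00000000e+00,  0.00000000e+00,
         1.00000000e+00]])}
```

View pics/scene0.png

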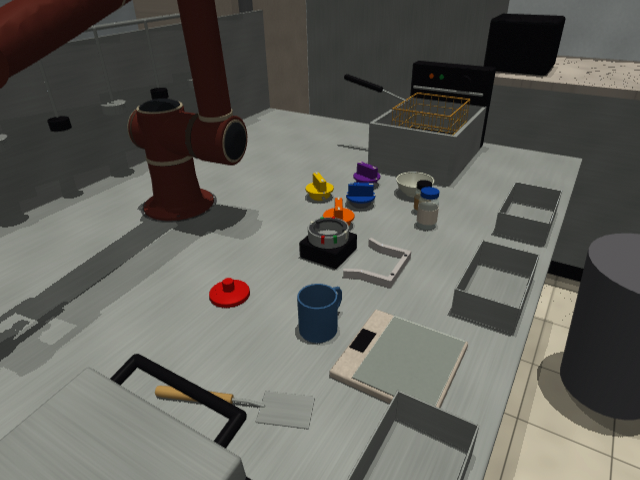

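View pics/side0.png

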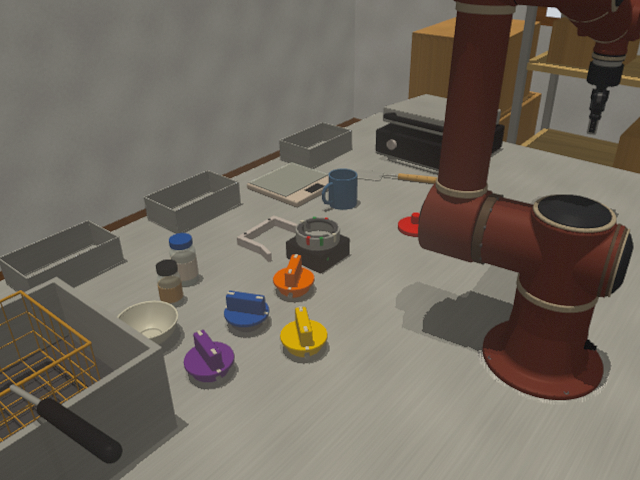

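The scene view shows the mill at about (328,240), the dock frame at (385,262), the blue lid at (360,193) and the look-alikes close by: orange (338,212), yellow (320,186) and purple (367,173). The side view shows the mill at (318,245), the dock at (270,235) and the blue lid at (246,310).

Run:
```python
from h import *
import pickle
D=pickle.load(open("d0.pkl","rb"))
for n,boxes in (("scene",dict(blue=(340,175,380,212),mill=(298,212,360,268),orange=(320,195,356,226),yellow=(303,172,335,202),purple=(350,160,383,186),dock=(340,235,412,288),jars=(410,178,442,232),mug=(295,280,345,342))),
  ("side",dict(blue=(220,288,274,335),mill=(284,214,352,270),orange=(270,255,316,300),yellow=(278,305,330,360),purple=(182,330,238,382),dock=(235,215,300,262)))):
    c=D[n]; P=cloud(c); hsv=cv2.cvtColor(c["im"],cv2.COLOR_RGB2HSV)
    for k,(a,b,e,f) in boxes.items():
        p=P[b:f,a:e].reshape(-1,3); h=hsv[b:f,a:e].reshape(-1,3)
        m=(p[:,2]>.008)&(p[:,2]<.13)
        col=dict(blue=(105,125),orange=(5,17),yellow=(22,32),purple=(130,160))
        if k in col: m&=(h[:,0]>=col[k][0])&(h[:,0]<=col[k][1])&(h[:,1]>120)
        q=p[m]; 
        print(n,k,m.sum(),"min",q.min(0).round(3),"max",q.max(0).round(3),"med",np.median(q,0).round(3))
        if k in col:
            z=q[:,2].max(); t=q[q[:,2]>z-.012]; r=cv2.minAreaRect((t[:,:2]*1000).astype(np.float32)); print("   top",z.round(3),np.round(r[0],1),np.round(r[1],1),round(r[2],1))
        if k=="mill":
            t=q[(q[:,2]>.072)&(q[:,2]<.09)]; print("   rim",t.min(0).round(3),t.max(0).round(3))
            t=q[(q[:,2]>.03)&(q[:,2]<.05)]; r=cv2.minAreaRect((t[:,:2]*1000).astype(np.float32)); print("   foot",np.round(r[0],1),np.round(r[1],1),round(r[2],1))
        if k=="dock":
            t=q[(q[:,2]>.017)&(q[:,2]<.026)]; r=cv2.minAreaRect((t[:,:2]*1000).astype(np.float32)); print("   dock",np.round(r[0],1),np.round(r[1],1),round(r[2],1))
            big=np.zeros((400,400),np.uint8); 
            for x,y in t[:,:2]: big[int(400-(x-.3)*800)%400,int(200-(y+.0)*800)%400]=255
            cv2.imwrite(f"pics/dock_{n}.png",big)
```

```text
scene blue 504 min [0.43  0.225 0.012] max [0.546 0.39  0.073] med [0.508 0.259 0.044]
   top 0.073 [502.7 269. ] [75.3 29.4] 24.9
scene mill 2272 min [ 0.462 -0.071  0.008] max [0.61  0.163 0.082] med [ 0.557 -0.037  0.048]
   rim [ 0.5   -0.068  0.072] [0.606 0.039 0.082]
   foot [541.8  42.1] [128.4 243.2] 11.0
scene orange 376 min [0.459 0.087 0.01 ] max [0.55  0.174 0.071] med [0.516 0.123 0.035]
   top 0.071 [506.3 125.7] [19.7 80.8] 29.4
scene yellow 457 min [0.322 0.206 0.008] max [0.408 0.296 0.071] med [0.374 0.237 0.034]
   top 0.071 [366.7 252.1] [23.4 78.9] 48.4
scene purple 369 min [0.4   0.363 0.017] max [0.499 0.534 0.072] med [0.459 0.398 0.044]
   top 0.072 [457.6 406.8] [27.3 76.9] 72.8
scene dock 1176 min [ 0.593 -0.091  0.008] max [0.752 0.077 0.081] med [ 0.679 -0.017  0.02 ]
   dock [677.8  -5.4] [146.1 165.2] 0.7
scene jars 1183 min [0.586 0.214 0.008] max [0.751 0.536 0.112] med [0.715 0.237 0.058]
scene mug 2085 min [ 0.638 -0.313  0.008] max [ 0.718 -0.2    0.092] med [ 0.685 -0.283  0.058]
side blue 606 min [0.454 0.234 0.028] max [0.534 0.317 0.075] med [0.49  0.287 0.036]
   top 0.075 [498.6 273.2] [74.2 22.7] 23.5
side mill 2650 min [ 0.482 -0.082  0.008] max [0.712 0.154 0.086] med [0.526 0.016 0.05 ]
   rim [ 0.484 -0.066  0.072] [0.601 0.149 0.086]
   foot [550.7  23.8] [184.8 114. ] 87.5
side orange 1043 min [0.456 0.041 0.008] max [0.591 0.174 0.074] med [0.489 0.14  0.035]
   top 0.074 [499.4 130.2] [22.2 75.9] 30.7
side yellow 1407 min [0.317 0.211 0.008] max [0.405 0.302 0.075] med [0.352 0.268 0.035]
   top 0.075 [360.3 256.9] [22.  77.2] 49.5
side purple 889 min [0.409 0.368 0.03 ] max [0.495 0.455 0.074] med [0.45  0.421 0.035]
   top 0.074 [451.8 410.3] [20.7 71. ] 73.0
side dock 1046 min [ 0.498 -0.082  0.008] max [0.755 0.125 0.082] med [0.681 0.038 0.021]
   dock [659.4   0. ] [181.3 160.1] 1.2
```

>>> jog_arm(
  steps=[
    {"delta_rot": [0,0,0],"linear": [0.029,-0.0313,-0.006],"grip": 0.05},
    {"delta_rot": [0,0,0],"linear": [0.029,-0.0313,-0.006],"grip": 0.05},
    {"delta_rot": [0,0,0],"linear": [0.029,-0.0313,-0.006],"grip": 0.05},
    {"delta_rot": [0,0,0],"linear": [0.029,-0.0313,-0.006],"grip": 0.05},
    {"delta_rot": [0,0,0],"linear": [0.029,-0.0313,-0.006],"grip": 0.05},
    {"delta_rot": [0,0,0],"linear": [0.029,-0.0313,-0.006],"grip": 0.05},
    {"delta_rot": [0,0,0],"linear": [0.029,-0.0313,-0.006],"grip": 0.05},
    {"delta_rot": [0,0,0],"linear": [0.029,-0.0313,-0.006],"grip": 0.05},
    {"delta_rot": [0,0,0],"linear": [0.029,-0.0313,-0.006],"grip": 0.05},
    {"delta_rot": [0,0,0],"linear": [0.029,-0.0313,-0.006],"grip": 0.05},
  ],
)

```text
t: 1.1
tool_pos: [0.3563, -0.2321, 0.2911]
tool_rot: [-3.119, -0.377, 0.0]
contact_force: [1.2, 0.8, -0.1]
opening: 0.0499
grip_force: 0.0
```

>>> jog_arm(
  steps=[
    {"delta_rot": [0,0,0],"linear": [0.029,-0.0313,0],"grip": 0.05},
    {"delta_rot": [0,0,0],"linear": [0.029,-0.0313,0],"grip": 0.05},
    {"delta_rot": [0,0,0],"linear": [0.029,-0.0313,0],"grip": 0.05},
    {"delta_rot": [0,0,0],"linear": [0.029,-0.0313,0],"grip": 0.05},
    {"delta_rot": [0,0,0],"linear": [0.029,-0.0313,0],"grip": 0.05},
    {"delta_rot": [0,0,0],"linear": [0.029,-0.0313,0],"grip": 0.05},
    {"delta_rot": [0,0,6.9],"linear": [0,0,0],"grip": 0.05},
    {"delta_rot": [0,0,6.9],"linear": [0,0,0],"grip": 0.05},
    {"delta_rot": [0,0,0],"linear": [0,0,0],"grip": 0.05},
    {"delta_rot": [0,0,0],"linear": [0,0,0],"grip": 0.05},
  ],
)

```text
t: 2.1
tool_pos: [0.48, -0.01, 0.2909]
tool_rot: [-3.141, -0.004, 0.001]
contact_force: [-0.1, 0.0, -0.3]
opening: 0.0498
grip_force: 0.0
```

Run:
```python
from h import *
import pickle
c=cam("wrist"); save(c,"w1.png"); pickle.dump(c,open("w1.pkl","wb")); o=ctrl.get_obs(); print(o["t"],o["tool_pos"],o["tool_rot"],o["q"])
```

```text
2.15 [ 0.48003295 -0.01012383  0.29103097] [-3.14150223e+00 -2.51380671e-03  6.57307769e-04] [-1.76255305e-01 -3.31600146e-01  1.86142781e+00  1.42594939e-05
  1.61219265e+00  1.39294122e+00]
```

View pics/w1.png

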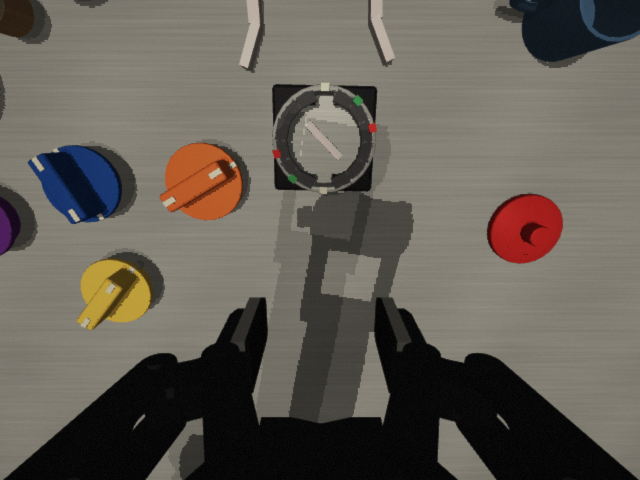

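The wrist view has image up as world +x. The mill is at (325,137) with white marks at (325,87) and (323,190), the dock's mouth bars are at the top (250,45 and 383,40), and the blue lid is at (80,185). Measuring these next.

Run:
```python
from h import *
import pickle
c=pickle.load(open("w1.pkl","rb")); P=cloud(c); hsv=cv2.cvtColor(c["im"],cv2.COLOR_RGB2HSV)
b=(255,70,395,205)
sub=np.zeros((480,640),bool); sub[b[1]:b[3],b[0]:b[2]]=True
m=sub&(P[...,2]>.04)&(P[...,2]<.055); t=P[m]
m2=sub&(hsv[...,2]<35)
u=np.argwhere(m2)[:,::-1]; q=ray(c,u,.048); r=cv2.minAreaRect((q[:,:2]*1000).astype(np.float32)); print("foot mask",r)
r=cv2.minAreaRect((t[:,:2]*1000).astype(np.float32)); print("foot depth",r)
t=P[sub&(P[...,2]>.074)&(P[...,2]<.088)]; print("rim",cv2.minEnclosingCircle((t[:,:2]*1000).astype(np.float32)), np.median(t[:,2]))
w=sub&(hsv[...,2]>150)&(hsv[...,1]<40)&(P[...,2]>.07)
n,l,s,ce=cv2.connectedComponentsWithStats(w.astype(np.uint8))
for i in range(1,n):
    if s[i,4]>8: print("white",ce[i],s[i,4],ray(c,ce[i],.08))
# dock bars visible
d=(P[...,2]>.012)&(P[...,2]<.03); d[90:]=False; d[:,:200]=False; d[:,420:]=False
n,l,s,ce=cv2.connectedComponentsWithStats(d.astype(np.uint8))
for i in range(1,n):
    if s[i,4]>50: t=P[l==i]; print("bar",s[i],t.min(0).round(4),t.max(0).round(4))
# dock from scene: each bar edges
D=pickle.load(open("d0.pkl","rb")); 
for n in D:
    Q=cloud(D[n]); t=Q[(Q[...,2]>.015)&(Q[...,2]<.027)&(Q[...,0]>.6)&(Q[...,0]<.78)&(abs(Q[...,1])<.11)]
    for nm,s in (("cheekL",(t[:,0]>.66)&(t[:,0]<.72)&(t[:,1]>.03)),("cheekR",(t[:,0]>.66)&(t[:,0]<.72)&(t[:,1]<-.03)),("back",(abs(t[:,1])<.04)&(t[:,0]>.7))):
        g=t[s]
        if len(g)>10:
            ax=1 if "ch" in nm else 0; f=np.polyfit(g[:,1-ax],g[:,ax],1); print(n,nm,len(g),f.round(4),"val@c",np.polyval(f,.685 if ax else -.01).round(4),np.percentile(g[:,ax]-np.polyval(f,g[:,1-ax]),[5,95]).round(4))
# blue lid
bl=(hsv[...,0]>105)&(hsv[...,0]<125)&(hsv[...,1]>120); bl[:130]=False; bl[235:]=False; bl[:,:20]=False; bl[:,135:]=False
t=P[bl]; z=t[:,2].max(); print(z); tt=t[t[:,2]>.064]; print("bar",cv2.minAreaRect((tt[:,:2]*1000).astype(np.float32)));tt=t[(t[:,2]>.03)&(t[:,2]<.042)]; print("disc",cv2.minEnclosingCircle((tt[:,:2]*1000).astype(np.float32)))
```

```text
foot mask ((551.8541870117188, -13.130996704101562), (107.41228485107422, 107.72029876708984), 89.30651092529297)
foot depth ((552.2198486328125, -12.996410369873047), (110.20722961425781, 109.58808898925781), 89.20431518554688)
rim ((551.640869140625, -12.87806510925293), 52.60199737548828) 0.07944882524868527
white [324.36363636  86.53030303] 66 [[ 0.60081352 -0.01351562  0.08      ]]
bar [239   0  23  70 834] [0.6263 0.0541 0.0121] [0.6904 0.0788 0.0243]
bar [369   0  26  64 763] [ 0.6326 -0.0895  0.012 ] [ 0.6902 -0.061   0.0239]
scene cheekL 99 [0.0193 0.0459] val@c 0.0591 [-0.0065  0.0077]
scene cheekR 116 [ 0.1005 -0.1386] val@c -0.0698 [-0.0062  0.0078]
scene back 114 [-0.04    0.7436] val@c 0.744 [-0.0064  0.0054]
side cheekL 104 [0.0493 0.0289] val@c 0.0627 [-0.0085  0.0062]
side cheekR 78 [-0.0075 -0.0602] val@c -0.0653 [-0.0084  0.0062]
side back 125 [-0.0509  0.7386] val@c 0.7391 [-0.0062  0.0091]
0.4328844324047065
bar ((545.8110961914062, 142.64724731445312), (75.46275329589844, 297.4540100097656), 19.35257339477539)
disc ((500.4403076171875, 269.92376708984375), 45.13227081298828)
```

>>> jog_arm(
  steps=[
    {"delta_rot": [0,0,-2.1],"linear": [-0.016,0.003,0],"grip": 0.05},
    {"delta_rot": [0,0,0],"linear": [0,0,0.045],"grip": 0.05},
    {"delta_rot": [0,0,0],"linear": [0,0,0.045],"grip": 0.05},
    {"delta_rot": [0,0,0],"linear": [0,0,0.045],"grip": 0.05},
    {"delta_rot": [0,0,0],"linear": [0,0,0.045],"grip": 0.05},
    {"delta_rot": [0,0,0],"linear": [0,0,0.045],"grip": 0.05},
    {"delta_rot": [0,0,0],"linear": [0,0,0.025],"grip": 0.05},
    {"delta_rot": [0,0,0],"linear": [0,0,0.022],"grip": 0.05},
    {"delta_rot": [0,0,0],"linear": [0,0,0],"grip": 0.05},
    {"delta_rot": [0,0,0],"linear": [0,0,0],"grip": 0.05},
  ],
)

```text
t: 3.15
tool_pos: [0.4643, -0.0132, 0.0196]
tool_rot: [-3.141, -0.058, 0.0]
contact_force: [-0.2, -0.4, 1.1]
opening: 0.05
grip_force: 0.0
```

>>> jog_arm(
  steps=[
    {"delta_rot": [0,0,0],"linear": [0.01,0,0],"grip": 0.05},
    {"delta_rot": [0,0,0],"linear": [0.01,0,0],"grip": 0.05},
    {"delta_rot": [0,0,0],"linear": [0.01,0,0],"grip": 0.05},
    {"delta_rot": [0,0,0],"linear": [0.01,-0.0003,0],"grip": 0.05},
    {"delta_rot": [0,0,0],"linear": [0.01,-0.0003,0],"grip": 0.05},
    {"delta_rot": [0,0,0],"linear": [0.01,-0.0003,0],"grip": 0.05},
    {"delta_rot": [0,0,0],"linear": [0.01,-0.0003,0],"grip": 0.05},
    {"delta_rot": [0,0,0],"linear": [0.01,-0.0003,0],"grip": 0.05},
    {"delta_rot": [0,0,0],"linear": [0.01,-0.0003,0],"grip": 0.05},
    {"delta_rot": [0,0,0],"linear": [0.01,-0.0003,0],"grip": 0.05},
  ],
)

```text
t: 4.15
tool_pos: [0.5644, -0.0071, 0.02]
tool_rot: [3.141, 0.058, -0.004]
contact_force: [-7.2, 0.4, 4.6]
opening: 0.0501
grip_force: 3.6
```

>>> jog_arm(
  steps=[
    {"delta_rot": [0,0,0],"linear": [0.008,0,0],"grip": 0.05},
    {"delta_rot": [0,0,0],"linear": [0.008,0,0],"grip": 0.05},
    {"delta_rot": [0,0,0],"linear": [0.008,0,0],"grip": 0.05},
    {"delta_rot": [0,0,0],"linear": [0.008,0,0],"grip": 0.05},
    {"delta_rot": [0,0,0],"linear": [0.005,0,0],"grip": 0.05},
    {"delta_rot": [0,0,0],"linear": [0,0,0],"grip": 0.05},
  ],
)

```text
t: 4.75
tool_pos: [0.6024, -0.0058, 0.0199]
tool_rot: [3.141, 0.058, 0.002]
contact_force: [-0.7, -0.0, 1.0]
opening: 0.0501
grip_force: 0.4
```

>>> jog_arm(
  steps=[
    {"delta_rot": [0,0,0],"linear": [0.003,0,0],"grip": 0.05},
    {"delta_rot": [0,0,0],"linear": [0.003,0,0],"grip": 0.05},
    {"delta_rot": [0,0,0],"linear": [0.002,0,0],"grip": 0.05},
    {"delta_rot": [0,0,0],"linear": [0.002,0,0],"grip": 0.05},
  ],
)

```text
t: 5.15
tool_pos: [0.6104, -0.0054, 0.0195]
tool_rot: [-3.141, -0.058, 0.004]
contact_force: [-6.0, 0.7, 4.5]
opening: 0.05
grip_force: 3.3
```

>>> jog_arm(
  steps=[
    {"delta_rot": [0,0,0],"linear": [0.002,0,0],"grip": 0.05},
    {"delta_rot": [0,0,0],"linear": [0.0015,0,0],"grip": 0.05},
    {"delta_rot": [0,0,0],"linear": [0.0015,0,0],"grip": 0.05},
  ],
)

```text
t: 5.45
tool_pos: [0.6154, -0.0052, 0.0195]
tool_rot: [-3.141, -0.058, 0.004]
contact_force: [-6.0, -0.1, 4.6]
opening: 0.0499
grip_force: 3.2
```

>>> jog_arm(
  steps=[
    {"delta_rot": [0,0,0],"linear": [0.0015,0,0],"grip": 0.05},
    {"delta_rot": [0,0,0],"linear": [0.001,0,0],"grip": 0.05},
  ],
)

```text
t: 5.65
tool_pos: [0.6161, -0.0052, 0.0194]
tool_rot: [-3.141, -0.058, 0.012]
contact_force: [-15.5, -0.6, 11.9]
opening: 0.0501
grip_force: 8.0
```

>>> jog_arm(
  steps=[
    {"delta_rot": [0,0,0],"linear": [0.001,0,0],"grip": 0.05},
    {"delta_rot": [0,0,0],"linear": [0.001,0,0],"grip": 0.05},
  ],
)

```text
t: 5.85
tool_pos: [0.6161, -0.0052, 0.0195]
tool_rot: [3.141, 0.059, -0.021]
contact_force: [-23.8, -1.4, 17.5]
opening: 0.0499
grip_force: 12.0
```

>>> jog_arm(
  steps=[
    {"delta_rot": [0,0,0],"linear": [-0.015,0,0],"grip": 0.05},
    {"delta_rot": [0,0,0],"linear": [-0.03,0,-0.01],"grip": 0.05},
    {"delta_rot": [0,0,0],"linear": [0,0,-0.05],"grip": 0.08},
    {"delta_rot": [0,0,0],"linear": [0,0,-0.05],"grip": 0.08},
    {"delta_rot": [0,0,0],"linear": [0,0,-0.05],"grip": 0.08},
    {"delta_rot": [0,0,0],"linear": [0,0,-0.05],"grip": 0.08},
    {"delta_rot": [0,0,0],"linear": [0,0,-0.04],"grip": 0.08},
    {"delta_rot": [0,0,0],"linear": [0,0,0],"grip": 0.08},
    {"delta_rot": [0,0,0],"linear": [0,0,0],"grip": 0.08},
  ],
)

```text
t: 6.75
tool_pos: [0.5768, -0.0068, 0.2714]
tool_rot: [3.14, 0.058, 0.008]
contact_force: [0.1, -0.7, -1.6]
opening: 0.0797
grip_force: 0.0
```

Run:
```python
from h import *
import pickle
o=ctrl.get_obs(); print(o["t"],o["tool_pos"],o["tool_rot"])
c=cam("wrist"); save(c,"w2.png"); pickle.dump(c,open("w2.pkl","wb"))
P=cloud(c); print(proj(c,[[.68,-.004,.08]]))
g=lambda x:(x*1000).astype(np.float32)
near=(abs(P[...,0]-.68)<.1)&(abs(P[...,1]+.004)<.1)
t=P[near&(P[...,2]>.041)&(P[...,2]<.054)]; print("foot",cv2.minAreaRect(g(t[:,:2])))
t=P[near&(P[...,2]>.075)&(P[...,2]<.086)]; print("rim",cv2.minEnclosingCircle(g(t[:,:2])),np.median(t[:,2]))
t=P[near&(P[...,2]>.016)&(P[...,2]<.027)]; print("dock",cv2.minAreaRect(g(t[:,:2])))
b=t[(abs(t[:,1])<.04)&(t[:,0]>.7)]; f=np.polyfit(b[:,1],b[:,0],1); print("back",f,np.polyval(f,0),len(b))
hsv=cv2.cvtColor(c["im"],cv2.COLOR_RGB2HSV)
for nm,w in (("white",(hsv[...,2]>150)&(hsv[...,1]<40)),("green",(hsv[...,0]>45)&(hsv[...,0]<75)&(hsv[...,1]>120)),("red",((hsv[...,0]<6)|(hsv[...,0]>174))&(hsv[...,1]>150))):
    w=w&near&(P[...,2]>.07); n,l,s,ce=cv2.connectedComponentsWithStats(w.astype(np.uint8))
    for i in range(1,n):
        if s[i,4]>8: print(nm,ce[i],s[i,4],ray(c,ce[i],.08)[0].round(4))
```

```text
6.75 [ 0.57682548 -0.00682056  0.27135258] [3.14049439 0.05770163 0.00763751]
[[321.22501679 106.25883827]]
foot ((681.158935546875, -3.403522491455078), (108.94873046875, 110.30726623535156), 2.1498353481292725)
rim ((681.3921508789062, -3.2845494747161865), 52.735107421875) 0.07939510978829767
dock ((689.1461791992188, -3.1994247436523438), (118.86296081542969, 167.66226196289062), 2.577883005142212)
back [-0.04230483  0.7450668 ] 0.745066801523825 428
white [320.3875  42.8625] 80 [ 0.7309 -0.0014  0.08  ]
green [356.7875  58.3   ] 80 [ 0.7201 -0.0337  0.08  ]
green [287.1875 147.5625] 64 [0.6426 0.0267 0.08  ]
red [372.85526316  89.01315789] 76 [ 0.6961 -0.0498  0.08  ]
red [269.81081081 120.16216216] 74 [0.6663 0.0429 0.08  ]
```

View pics/w2.png

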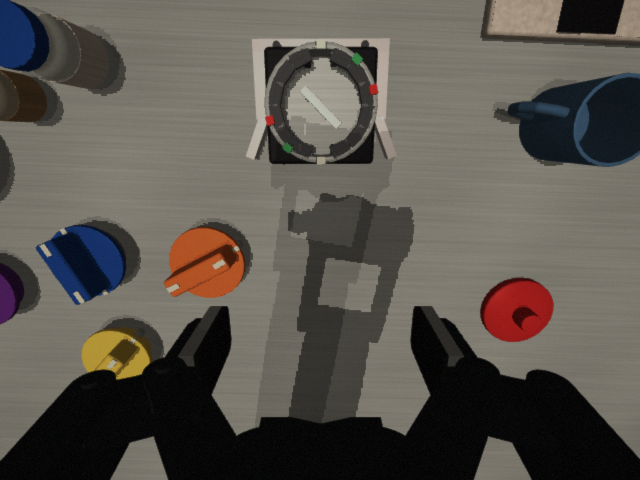

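The mill is home. Its mark pairs give a centre of about (0.6813, -0.0035) and a yaw of about 2.2°, and the foot edges are parallel to the back stop at image row 45. The blue lid is at (80,265), so I'm going above it.

>>> jog_arm(
  steps=[
    {"delta_rot": [0,0,0],"linear": [-0.0095,-0.04,0.013],"grip": 0.08},
    {"delta_rot": [0,0,0],"linear": [-0.0095,-0.04,0.013],"grip": 0.08},
    {"delta_rot": [0,0,0],"linear": [-0.0095,-0.04,0.013],"grip": 0.08},
    {"delta_rot": [0,0,0],"linear": [-0.0095,-0.04,0.013],"grip": 0.08},
    {"delta_rot": [0,0,0],"linear": [-0.0095,-0.04,0.013],"grip": 0.08},
    {"delta_rot": [0,0,0],"linear": [-0.0095,-0.04,0.013],"grip": 0.08},
    {"delta_rot": [0,0,-7.3],"linear": [-0.0095,-0.04,0.013],"grip": 0.08},
    {"delta_rot": [0,0,-7.3],"linear": [0,0,0],"grip": 0.08},
    {"delta_rot": [0,0,-7.3],"linear": [0,0,0],"grip": 0.08},
    {"delta_rot": [0,0,0],"linear": [0,0,0],"grip": 0.08},
  ],
)

```text
t: 7.8
tool_pos: [0.4974, 0.2706, 0.1754]
tool_rot: [3.072, 0.654, -0.007]
contact_force: [0.5, 0.7, 0.8]
opening: 0.0799
grip_force: 0.0
```

>>> jog_arm(
  steps=[
    {"delta_rot": [0,0,0],"linear": [0,0,0],"grip": 0.08},
  ],
)

```text
t: 7.9
tool_pos: [0.4981, 0.2703, 0.1765]
tool_rot: [3.073, 0.649, -0.004]
contact_force: [0.3, 0.2, 0.7]
opening: 0.08
grip_force: 0.0
```

```bash
cat > lid.py <<'E'
from h import *
import sys
o=ctrl.get_obs(); R=Ro.from_rotvec(o["tool_rot"]).as_matrix(); print(o["t"],o["tool_pos"],"yaw",np.degrees(np.arctan2(R[1,0],R[0,0])),"z",R[:,2].round(4))
c=cam("wrist"); save(c,sys.argv[1])
P=cloud(c); hsv=cv2.cvtColor(c["im"],cv2.COLOR_RGB2HSV)
b=(hsv[...,0]>105)&(hsv[...,0]<125)&(hsv[...,1]>110)
near=(np.hypot(P[...,0]-.5,P[...,1]-.27)<.06)
g=lambda x:(x*1000).astype(np.float32)
t=P[near&(P[...,2]>.062)&(P[...,2]<.08)]; r=cv2.minAreaRect(g(t[:,:2])); print("bar",r,np.median(t[:,2]))
t=P[near&b&(P[...,2]>.03)&(P[...,2]<.04)]; print("disc",cv2.minEnclosingCircle(g(t[:,:2])))
E
python3 lid.py w3.png
```

```text
7.9 [0.49812754 0.27028015 0.17648838] yaw 23.841208114702123 z [-2.5e-03 -9.0e-04 -1.0e+00]
bar ((501.3061828613281, 271.4721374511719), (75.56582641601562, 21.90587043762207), 24.616159439086914) 0.07036983554598045
disc ((501.2691955566406, 271.25128173828125), 44.52778244018555)
```

View pics/w3.png

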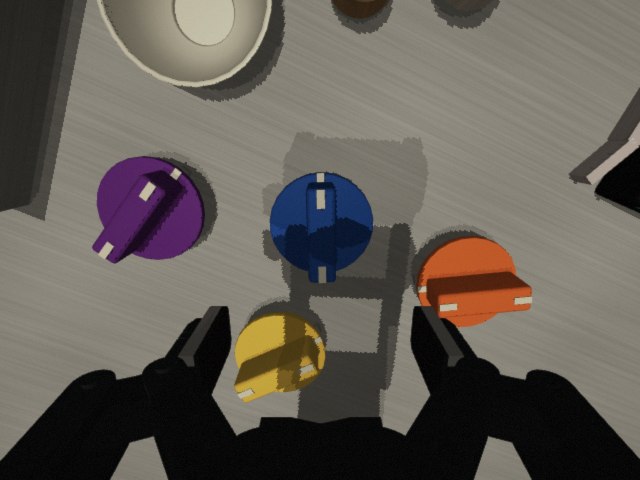

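The blue lid's bar sits between the fingers at (321,228), lined up with the tool; the measured offset is about 3 mm. The orange, purple and yellow look-alikes are clear of the fingers' path.

>>> jog_arm(
  steps=[
    {"delta_rot": [0,0,-0.8],"linear": [0.0034,0.0003,0.01],"grip": 0.08},
    {"delta_rot": [0,0,0],"linear": [0,0,0.035],"grip": 0.08},
    {"delta_rot": [0,0,0],"linear": [0,0,0.035],"grip": 0.08},
    {"delta_rot": [0,0,0],"linear": [0,0,0.025],"grip": 0.07},
    {"delta_rot": [0,0,0],"linear": [0,0,0.015],"grip": 0.06},
    {"delta_rot": [0,0,0],"linear": [0,0,0.012],"grip": 0.05},
    {"delta_rot": [0,0,0],"linear": [0,0,0.004],"grip": 0.04},
    {"delta_rot": [0,0,0],"linear": [0,0,0],"grip": 0.032},
    {"delta_rot": [0,0,0],"linear": [0,0,0],"grip": 0.028},
  ],
)

```text
t: 8.85
tool_pos: [0.5031, 0.2721, 0.0437]
tool_rot: [-3.068, -0.674, -0.004]
contact_force: [0.0, -0.5, 1.2]
opening: 0.0277
grip_force: 0.0
```

>>> jog_arm(
  steps=[
    {"delta_rot": [0,0,0],"linear": [0,0,0],"grip": 0.015},
    {"delta_rot": [0,0,0],"linear": [0,0,0],"grip": 0.015},
    {"delta_rot": [0,0,0],"linear": [0,0,0],"grip": 0.01},
    {"delta_rot": [0,0,0],"linear": [0,0,0],"grip": 0.01},
  ],
  newtons=50,
)

```text
t: 9.25
tool_pos: [0.5034, 0.2722, 0.044]
tool_rot: [-3.068, -0.674, -0.005]
contact_force: [0.6, -0.2, 6.1]
opening: 0.0212
grip_force: 50.4
```

>>> jog_arm(
  steps=[
    {"delta_rot": [0,0,0],"linear": [0,0,-0.02],"grip": 0.01},
    {"delta_rot": [0,0,0],"linear": [0,0,-0.045],"grip": 0.01},
    {"delta_rot": [0,0,0],"linear": [0,0,-0.045],"grip": 0.01},
    {"delta_rot": [0,0,0],"linear": [0,0,-0.03],"grip": 0.01},
    {"delta_rot": [0,0,0],"linear": [0.0058,0.04,0],"grip": 0.01},
    {"delta_rot": [0,0,0],"linear": [0.0059,0.0406,0],"grip": 0.01},
    {"delta_rot": [0,0,0],"linear": [0.0059,0.0406,0],"grip": 0.01},
    {"delta_rot": [0,0,0],"linear": [0.0059,0.0406,0],"grip": 0.01},
    {"delta_rot": [0,0,0],"linear": [0.0059,0.0406,0],"grip": 0.01},
    {"delta_rot": [0,0,0],"linear": [0.0059,0.0406,0],"grip": 0.01},
  ],
)

```text
t: 10.25
tool_pos: [0.6361, 0.0645, 0.1814]
tool_rot: [-3.068, -0.674, 0.002]
contact_force: [0.2, 0.3, -0.4]
opening: 0.0212
grip_force: 49.6
```

>>> jog_arm(
  steps=[
    {"delta_rot": [0,0,0],"linear": [0.0059,0.0406,0],"grip": 0.01},
    {"delta_rot": [0,0,0],"linear": [0.0059,0.0406,0],"grip": 0.01},
    {"delta_rot": [0,0,7.5],"linear": [0,0,0],"grip": 0.01},
    {"delta_rot": [0,0,7.5],"linear": [0,0,0],"grip": 0.01},
    {"delta_rot": [0,0,7.4],"linear": [0,0,0],"grip": 0.01},
    {"delta_rot": [0,0,0],"linear": [0,0,0],"grip": 0.01},
    {"delta_rot": [0,0,0],"linear": [0,0,0],"grip": 0.01},
  ],
)

```text
t: 10.95
tool_pos: [0.6804, -0.0027, 0.1816]
tool_rot: [-3.141, -0.07, 0.002]
contact_force: [-0.7, -0.9, -0.8]
opening: 0.0208
grip_force: 49.7
```

```bash
cat > hold.py <<'E'
from h import *
import sys
o=ctrl.get_obs(); R=Ro.from_rotvec(o["tool_rot"]).as_matrix(); print(o["t"],o["tool_pos"],"yaw",np.degrees(np.arctan2(R[1,0],R[0,0])),"z",R[:,2].round(4))
c=cam("wrist"); save(c,sys.argv[1]); P=cloud(c); hsv=cv2.cvtColor(c["im"],cv2.COLOR_RGB2HSV)
T=(P-o["tool_pos"])@R; zt=T[...,2]
b=(hsv[...,0]>105)&(hsv[...,0]<125)&(hsv[...,1]>110)&(abs(T[...,0])<.06)&(abs(T[...,1])<.06)
g=lambda x:(x*1000).astype(np.float32)
print("z hist",np.percentile(zt[b],[1,10,50,90,99]).round(4))
t=T[b&(abs(zt-np.percentile(zt[b],90))<.006)]
print("disc(tool mm)",cv2.minEnclosingCircle(g(t[:,:2])), "plane",np.linalg.lstsq(np.c_[t[:,:2],np.ones(len(t))],t[:,2],rcond=None)[0])
w=(hsv[...,2]>140)&(hsv[...,1]<50)&(abs(T[...,0])<.05)&(abs(T[...,1])<.014)&(zt<.02)&(zt>-.04)
n,l,s,ce=cv2.connectedComponentsWithStats(w.astype(np.uint8))
for i in range(1,n):
    if s[i,4]>15: print("white",ce[i].round(1),s[i,4],T[l==i].mean(0).round(4),T[l==i].min(0).round(4),T[l==i].max(0).round(4))
E
python3 hold.py w4.png
```

```text
10.95 [ 0.68037826 -0.00272745  0.18156577] yaw 2.5527737788358946 z [-1.3e-03  2.0e-04 -1.0e+00]
z hist [-0.0284 -0.0268  0.0086  0.0101  0.0118]
disc(tool mm) ((-1.5483920574188232, 0.43819451332092285), 44.47643280029297) plane [0.00988447 0.00069915 0.00949073]
white [320.5 225.5] 191 [0.0389 0.0003 0.009 ] [ 0.0352 -0.0023  0.0071] [0.0426 0.0028 0.0106]
white [320.4 271. ] 269 [ 0.0314  0.0003 -0.0271] [ 0.0278 -0.0025 -0.0285] [ 0.0347  0.0031 -0.0255]
```

View pics/w4.png

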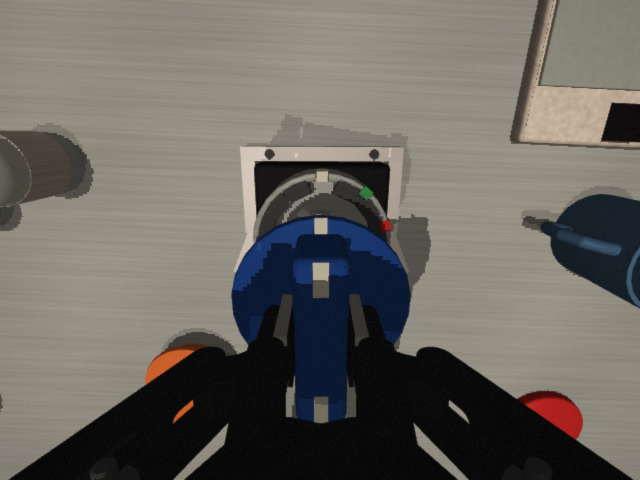

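The lid is held squarely by its bar (320,300) and hangs just above the mill; the mill's white mark is visible at (322,176). It sits 2 mm off the tool axis along the bar, so I'm correcting that and lowering.

>>> jog_arm(
  steps=[
    {"delta_rot": [0,0,0.35],"linear": [0.0027,0.0008,0.01],"grip": 0.01},
    {"delta_rot": [0,0,0],"linear": [0,0,0.02],"grip": 0.01},
    {"delta_rot": [0,0,0],"linear": [0,0,0.02],"grip": 0.01},
    {"delta_rot": [0,0,0],"linear": [0,0,0.008],"grip": 0.01},
    {"delta_rot": [0,0,0],"linear": [0,0,0],"grip": 0.01},
  ],
  newtons=70,
)

```text
t: 11.5
tool_pos: [0.6822, -0.0033, 0.1217]
tool_rot: [-3.141, -0.057, 0.007]
contact_force: [0.2, 0.0, 0.4]
opening: 0.0205
grip_force: 73.4
```

>>> jog_arm(
  steps=[
    {"delta_rot": [0,0,0],"linear": [0,0,0.004],"grip": 0.01},
    {"delta_rot": [0,0,0],"linear": [0,0,0.003],"grip": 0.01},
    {"delta_rot": [0,0,0],"linear": [0,0,0.003],"grip": 0.01},
  ],
)

```text
t: 11.8
tool_pos: [0.6842, -0.0036, 0.1153]
tool_rot: [3.141, 0.056, 0.003]
contact_force: [0.1, -0.1, -1.3]
opening: 0.021
grip_force: 73.4
```

>>> jog_arm(
  steps=[
    {"delta_rot": [0,0,0],"linear": [0,0,0],"grip": 0.01},
    {"delta_rot": [0,0,0],"linear": [0,0,0.003],"grip": 0.01},
  ],
)

```text
t: 12.0
tool_pos: [0.6841, -0.0036, 0.1121]
tool_rot: [3.141, 0.056, 0.002]
contact_force: [0.5, 0.1, -0.7]
opening: 0.0205
grip_force: 73.4
```

Correct x by -0.8 mm and keep going in small steps.

>>> jog_arm(
  steps=[
    {"delta_rot": [0,0,0],"linear": [-0.0008,0,0.003],"grip": 0.01},
    {"delta_rot": [0,0,0],"linear": [0,0,0.002],"grip": 0.01},
    {"delta_rot": [0,0,0],"linear": [0,0,0.002],"grip": 0.01},
  ],
)

```text
t: 12.3
tool_pos: [0.6826, -0.0035, 0.104]
tool_rot: [-3.141, -0.056, 0.0]
contact_force: [-0.1, 0.6, -0.4]
opening: 0.0204
grip_force: 73.4
```

>>> jog_arm(
  steps=[
    {"delta_rot": [0,0,0],"linear": [0,0,0.002],"grip": 0.01},
    {"delta_rot": [0,0,0],"linear": [0,0,0.002],"grip": 0.01},
  ],
)

```text
t: 12.5
tool_pos: [0.6828, -0.0036, 0.1001]
tool_rot: [-3.141, -0.056, 0.0]
contact_force: [-0.2, 0.3, 0.2]
opening: 0.0208
grip_force: 73.4
```

>>> jog_arm(
  steps=[
    {"delta_rot": [0,0,0],"linear": [0,0,0.0015],"grip": 0.01},
    {"delta_rot": [0,0,0],"linear": [0,0,0.001],"grip": 0.01},
  ],
)

```text
t: 12.7
tool_pos: [0.6827, -0.0035, 0.0976]
tool_rot: [-3.141, -0.056, 0.0]
contact_force: [-0.2, -0.4, -1.2]
opening: 0.0206
grip_force: 73.4
```

>>> jog_arm(
  steps=[
    {"delta_rot": [0,0,0],"linear": [0,0,0.001],"grip": 0.01},
    {"delta_rot": [0,0,0],"linear": [0,0,0],"grip": 0.01},
  ],
)

```text
t: 12.9
tool_pos: [0.6829, -0.0036, 0.0971]
tool_rot: [3.141, 0.056, 0.001]
contact_force: [-0.5, 0.5, 0.4]
opening: 0.0208
grip_force: 73.9
```

>>> jog_arm(
  steps=[
    {"delta_rot": [0,0,0],"linear": [0,0,0.001],"grip": 0.01},
    {"delta_rot": [0,0,0],"linear": [0,0,0],"grip": 0.01},
  ],
)

```text
t: 13.1
tool_pos: [0.6831, -0.0036, 0.0971]
tool_rot: [3.141, 0.056, 0.001]
contact_force: [-3.1, -0.2, 5.5]
opening: 0.0208
grip_force: 74.5
```

Seated: contact came at the predicted height. Now the turn, about the lid's axis.

>>> jog_arm(
  steps=[
    {"delta_rot": [0,0,4],"linear": [0,0.00013,0],"grip": 0.01},
    {"delta_rot": [0,0,4],"linear": [0,0.00013,0],"grip": 0.01},
    {"delta_rot": [0,0,4],"linear": [0,0.00013,0],"grip": 0.01},
    {"delta_rot": [0,0,4],"linear": [0,0.00013,0],"grip": 0.01},
  ],
)

```text
t: 13.5
tool_pos: [0.684, -0.0038, 0.0971]
tool_rot: [-3.117, 0.385, -0.005]
contact_force: [0.9, 1.7, 3.6]
opening: 0.0213
grip_force: 74.1
```

>>> jog_arm(
  steps=[
    {"delta_rot": [0,0,4],"linear": [0,0.00013,0],"grip": 0.01},
    {"delta_rot": [0,0,4],"linear": [0,0.00013,0],"grip": 0.01},
    {"delta_rot": [0,0,4],"linear": [0,0.00013,0],"grip": 0.01},
    {"delta_rot": [0,0,4],"linear": [0,0.00013,0],"grip": 0.01},
    {"delta_rot": [0,0,4],"linear": [0,0.00013,0],"grip": 0.01},
    {"delta_rot": [0,0,2],"linear": [0,6e-05,0],"grip": 0.01},
    {"delta_rot": [0,0,0],"linear": [0,0,0],"grip": 0.01},
  ],
)

```text
t: 14.2
tool_pos: [0.6837, -0.0045, 0.0971]
tool_rot: [-2.987, 0.969, -0.005]
contact_force: [0.8, 2.2, 3.7]
opening: 0.0209
grip_force: 74.3
```

Run:
```python
from h import *
o=ctrl.get_obs(); R=Ro.from_rotvec(o["tool_rot"]).as_matrix(); yaw=np.degrees(np.arctan2(R[1,0],R[0,0])); print(o["t"],o["tool_pos"],"yaw",yaw,R[:,2].round(4),o["wrist_torque"],o["contact_force"])
for n in("wrist","scene","side"):
    c=cam(n); save(c,n+"5.png")
    if n!="wrist":
        u,v=proj(c,[[.6813,-.0035,.1]])[0].astype(int); a=c["im"][max(v-60,0):v+60,u-80:u+80]; cv2.imwrite(f"pics/{n}5c.png",cv2.resize(a[:,:,::-1],None,fx=3,fy=3,interpolation=cv2.INTER_CUBIC))
    else:
        P=cloud(c); hsv=cv2.cvtColor(c["im"],cv2.COLOR_RGB2HSV); C=np.array([.6813,-.0035])
        r=np.hypot(P[...,0]-C[0],P[...,1]-C[1]); near=(r<.055)
        for nm,w in (("white",(hsv[...,2]>140)&(hsv[...,1]<50)),("green",(hsv[...,0]>45)&(hsv[...,0]<75)&(hsv[...,1]>120)),("red",((hsv[...,0]<6)|(hsv[...,0]>174))&(hsv[...,1]>150))):
            w=w&near&(P[...,2]>.07)&(P[...,2]<.13); k,l,s,ce=cv2.connectedComponentsWithStats(w.astype(np.uint8))
            for i in range(1,k):
                if s[i,4]>8:
                    p=P[l==i].mean(0); print(nm,ce[i].round(),s[i,4],p.round(4),"ang",np.degrees(np.arctan2(p[1]-C[1],p[0]-C[0])).round(1))
        t=P[near&(P[...,2]>.082)&(P[...,2]<.094)&(hsv[...,0]>105)&(hsv[...,0]<125)]; print("disc",cv2.minEnclosingCircle((t[:,:2]*1000).astype(np.float32)),np.percentile(t[:,2],[5,50,95]))
```

```text
14.2 [ 0.6837155  -0.00447023  0.09709776] yaw -35.93639641009748 [ 3.3e-03  3.0e-04 -1.0e+00] [ 0.26205294 -0.21421933  0.06844663] [0.82097979 2.16720874 3.74659821]
white [290. 210.] 332 [ 0.728  -0.019   0.0793] ang -18.3
white [351. 209.] 195 [ 0.711  -0.0432  0.0793] ang -53.2
white [258. 227.] 238 [ 0.7306 -0.0017  0.0803] ang 2.1
white [320. 225.] 188 [ 0.7155 -0.028   0.0882] ang -35.7
white [240. 246.] 108 [0.7281 0.012  0.0793] ang 18.3
white [242. 342.] 19 [0.6852 0.0468 0.0793] ang 85.5
green [324. 204.] 301 [ 0.7208 -0.0341  0.0794] ang -37.8
red [381. 224.] 285 [ 0.6968 -0.0506  0.0797] ang -71.8
disc ((682.005615234375, -3.9642128944396973), 44.86636734008789) [0.08621773 0.08748485 0.08853517]
```

View pics/wrist5.png

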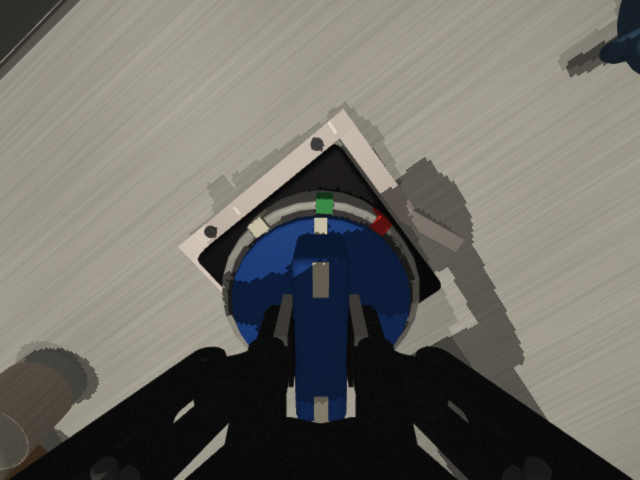

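The lid's white line (320,225) is at -35.7° and the green mark (324,204) at -37.8°; the disc is down on the rim. Turning the last 2°.

>>> jog_arm(
  steps=[
    {"delta_rot": [0,0,1],"linear": [0,0,0],"grip": 0.01},
    {"delta_rot": [0,0,1],"linear": [0,0,0],"grip": 0.01},
    {"delta_rot": [0,0,0],"linear": [0,0,0],"grip": 0.01},
    {"delta_rot": [0,0,0],"linear": [0,0,0],"grip": 0.01},
  ],
)

```text
t: 14.75
tool_pos: [0.6836, -0.0047, 0.0971]
tool_rot: [-2.97, 1.021, -0.005]
contact_force: [3.2, 1.3, 6.6]
opening: 0.0207
grip_force: 74.6
```

Run:
```python
from h import *
o=ctrl.get_obs(); R=Ro.from_rotvec(o["tool_rot"]).as_matrix(); print(o["t"],o["tool_pos"],np.degrees(np.arctan2(R[1,0],R[0,0])),o["contact_force"],o["grip_force"])
c=cam("wrist"); P=cloud(c); hsv=cv2.cvtColor(c["im"],cv2.COLOR_RGB2HSV); C=np.array([.6813,-.0035]); near=np.hypot(P[...,0]-C[0],P[...,1]-C[1])<.055
for nm,w in (("lidline",(hsv[...,2]>140)&(hsv[...,1]<50)&(P[...,2]>.085)&(P[...,2]<.095)),("green",(hsv[...,0]>45)&(hsv[...,0]<75)&(hsv[...,1]>120)&(P[...,2]>.07))):
    p=P[w&near].mean(0); print(nm,p.round(4),np.degrees(np.arctan2(p[1]-C[1],p[0]-C[0])).round(1))
for s in(.044,-.044):
    pass
# foot pose from visible front/back: top plane of foot & back stop
n2=np.hypot(P[...,0]-C[0],P[...,1]-C[1])<.1
for nm,a,b in(("foot",.043,.052),("bar",.017,.026)):
    t=P[n2&(P[...,2]>a)&(P[...,2]<b)]; u=(t[:,:2]-C)@np.array([[np.cos(.0393)],[np.sin(.0393)]]); print(nm,np.percentile(u,[99,99.7]).round(4))
```

```text
14.75 [ 0.6836144  -0.00466737  0.0970991 ] -37.944117134072734 [3.20040163 1.27995317 6.64400407] 74.55123782157898
lidline [ 0.7145 -0.0292  0.0881] -37.8
green [ 0.7183 -0.0325  0.087 ] -38.1
foot [0.055  0.0552]
bar [0.0671 0.0672]
```

>>> jog_arm(
  steps=[
    {"delta_rot": [0,0,0],"linear": [0.0005,-0.0004,0],"grip": 0.01},
    {"delta_rot": [0,0,0],"linear": [0,0,0],"grip": 0.01},
    {"delta_rot": [0,0,0],"linear": [0,0,0],"grip": 0.01},
  ],
)

```text
t: 15.1
tool_pos: [0.6836, -0.0047, 0.097]
tool_rot: [-2.971, 1.021, -0.002]
contact_force: [-1.0, 1.3, 7.0]
opening: 0.0206
grip_force: 74.7
```

```bash
python3 -c "
from station import ctrl
print(ctrl.finish_job())"
```

```text
the job is handed in; nothing more can be done
None
```

I handed the job in at about 15 s: the mill is home against the back stop, and the blue lid is seated, turned to the green pulse mark (within about 0.3°, well short of the lock), and still gripped there.

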